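Close up the shutter's key switch and hold it on with its key

TASK

The roller shutter's key switch on the counter has its cover plate only laid on: press the plate down at both ends until it is home, level and flush with the box. Then take the red-headed key out of the wooden key block (leave the other two keys standing in it and do not push the stapler or the tape measure about), put it fully home in the lock, easing it with small wiggles past the sticky pins rather than forcing it, and turn it clockwise a quarter to its stop. The switch is sprung and runs the shutter only while it is held over, so finish still gripping the key and holding it turned; do not let go.

Things in the scene. Friction and masses are not known exactly. Their poses are not given: they have to be found in the camera images.
- key_switch: Grey cast switch box fixed on the counter, 122 (x) x 96 (y) x 50 mm, open on top, a screwed ear at each x end (150 mm overall) and a low steel conduit elbow at its +x end (to x = +108 mm, under 33 mm high). Origin: centre of its underside on the counter, z up. Rim at z = 50 mm. The lock cylinder stands in its middle.
- keyhole (a point): Centre of the lock's round brass face (24 mm across), 51.5 mm above the counter, 1.5 mm above the cover once home. Axes as the box. Slot 15.6 mm along the box's x, 6 mm along its y, with a dished mouth (19 x 13 mm, narrowing over 4 mm) to guide the key. The upper 9 mm is fixed; the plug turns below. The key can turn only within 3 mm of fully home, and cannot be drawn out while turned.
- pins (a point): Point on the lock's axis, 21 mm below its face, between two sprung sticky pins (18 and 24 mm below the face, one each side of the blade, in the plug's slot of 15 x 5.6 mm). They take some 10 to 18 N of push to pass, most when the blade is off centre; small wiggles (0.05 rad of yaw, or 1 mm sideways) free it.
- plug (a joint): Angle of the lock's plug: 0 with its slot along the box's x (key goes in), growing as the key turns clockwise seen from above; stop at 1.45 rad, the key's width then along the box's y. It springs back when let go: 0.02 N m at 0, 0.1 N m at the stop. The key has about 0.11 rad of play in it, so turn the gripper 1.5 to 1.6 rad.
- cover: Loose steel cover plate of the switch, 110 (x) x 84 (y) x 5 mm, 150 g, a 27 mm hole in its middle round the lock's face, a green lens (4 mm high) at y = +29 mm, a leg under each x end. Origin: centre of the plate's underside, z up, axes as the box. At the start its legs only stand on their stiff push-fit seats, underside at 52.5 mm; home, 45 mm. While up, it stops the key's head short.
- cover_near (a point): Middle of the cover's top face near its -x end, 40 mm from the plate's centre: press straight down here. 57.5 mm above the counter at the start, 50 mm (flush with the rim) when home. Each end slides down under about 9 to 12 N and stays; pressing one end leaves the other up.
- cover_far (a point): The same point near the cover's +x end, 40 mm from the plate's centre: press here too.
- key_block: Wooden block fixed on the counter, 50 (x) x 150 (y) x 46 mm high, with three upright slots 37 mm deep in a row along its y, 44 mm apart, each holding a key. Origin: centre of its underside.
- red_key: The switch's key, RED head, 35 g, upright in any slot of the block, its shoulder on the block's top (46 mm), its x along the block's y; draws straight up 34 mm. Origin: centre of the head's flat underside (shoulder); z up the key's axis. Head 32 (x) x 10 (y) x 34 mm (z 0 to 34): grip across the 10 mm, pad centre 20 to 24 mm above the underside. Home in the lock, its origin is at the keyhole point.
- red_key_tip (a point): Lower end of the red key's blade, 34 mm below the key's origin. From the shoulder down: a round neck 3.8 mm thick, 12 mm long, then a flat blade 13 (key's x) x 4 mm (key's y), 15 mm long, then a taper of 7 mm to 7 x 1.6 mm at the tip. The key is the same turned by half.
- blue_key: Like the red key, with a blue head; another lock's key, to be left in the block.
- black_key: Like the red key, with a black head; another lock's key, to be left in the block.
- shop_scale: Old iron shop scale standing fixed on the counter's right, behind the tape measure; not part of the job, only to be kept clear of. Its round enamel pan, 376 mm across, overhangs at up to 284 mm above the counter and reaches to about x = 0.52 m, y = 0.04 m: go round it close to the robot's base. Origin: centre of its underside.
- stapler: Red and black desk stapler, 34 x 150 x 60 mm, behind the work; leave alone. Origin: centre of its underside.
- tape_measure: Red tape measure lying on its side, 66 x 94 x 35 mm, to the right of the switch; leave alone. Origin: centre of its underside.
Not all that is in view belongs to the job. Leave any turquoise look-alike of the cover alone.

How it is judged:
On the way, in this order (a step that is already met when the one before it is completed fails the run):
1. the cover plate is pressed home: both ends level and flush with the box (z of cover_near in the frame of key_switch between 0.048 and 0.0518 m and z of cover_far in the frame of key_switch between 0.048 and 0.0518 m and angle between cover's own z axis and vertical below 0.035 rad and horizontal distance between cover and key_switch below 0.004 m), for 0.2 s.
2. the red key is fully home in the lock, not yet turned (all of step 1 and z of red_key in the frame of keyhole between -0.003 and 0.0035 m and horizontal distance between red_key and keyhole below 0.004 m and angle between red_key's own z axis and vertical below 0.12 rad and value of joint plug below 0.3 rad), for 0.1 s.
At the end, for the whole second after the job is handed in: Gripper still on the red key (over 2 N), plug held past 1.25 rad; key within 3.5 mm of fully home, 4 mm of the keyhole's axis, 0.12 rad of upright; both cover ends within 1.8 mm of flush with the rim, plate level to 0.035 rad; blue and black keys standing in the block (all of step 1 and value of joint plug above 1.25 rad and z of red_key in the frame of keyhole between -0.003 and 0.0035 m and horizontal distance between red_key and keyhole below 0.004 m and angle between red_key's own z axis and vertical below 0.12 rad and contact force between the fingers and red_key above 2 N and horizontal distance between each of blue_key, black_key and key_block below 0.06 m and z of each of blue_key, black_key in the frame of key_block below 0.056 m); the arm keeps its last pose, push and grip.
It fails at once if another key is lifted or shifted (10 mm) (distance of any of blue_key, black_key from where it was at the start of the episode above 0.01 m).
It fails at once if the stapler or the tape measure is pushed about (30 mm) (distance of any of stapler, tape_measure from where it was at the start of the episode above 0.03 m).
It fails at once if the red key is forced: over 60 N between key and lock (contact force between red_key and key_switch above 60 N).
It also fails if it takes over 72 s, if anything falls off the work surface, if the arm or the gripper's body presses on something with over 40 N, if the wrist force passes 120 N, or if a joint passes its speed limit or range.

ROBOT

A 7-joint arm with a two-finger parallel gripper is mounted at the origin on a cart in front of the work surface, level with it; the furniture and walls round the work are solid. World frame = base frame: x ahead of the robot, y to its left, z up, the work surface at z = 0. Lengths are in m, angles in rad, forces in N, time in s.
With the tool pointing down it reaches from about 0.425 to 1.025 m from the base axis. Payload 3.6 kg.
Tool frame: the origin (TCP) lies midway between the tips of the shut fingers; the grasp point (between the pads) lies 19 mm behind it; z points along the fingers, y is the line along which they close (so a half turn about z gives the same grasp; the last joint's range is limited). The gripper opens to 85 mm and grips with 20 to 120 N. Pads are 22 mm wide; open, the fingers measure 114 mm over their backs; the gripper's body (76 mm by 85 mm) begins 54 mm behind the grasp point. The pads swing forward as they close: fully open they stand 13 mm farther back than shut.
Start: joints at [-1.442, 0.591, 0.048, 1.609, -0.033, 0.943, -0.034], TCP at [0.16, 0.707, 0.231] pointing down, gripper open.
Joint ranges: [-2.69, 2.69], [-0.47, 2.24], [-1.27, 1.36], [0.19, 2.51], [-1.53, 4.68], [0.08, 2.07], [-3.09, 3.09]. Speed limits (rad/s): [2.57, 2.57, 3.14, 3.14, 3.14, 3.14, 3.14].

INTERFACE

Orientations are given as a 3x3 rotation matrix whose columns are the frame's x, y, z axes.
In Python, from station import arm, eyes, close_job gives the robot as it stands. The module is installed in compiled form; this text tells all that it offers.
- The arm moves only by the tool step_arm, never from a script. Its arguments are lists of equal length, an entry for each row: "dp": the shift along the tool's x, y, z in cm, a list of three; "turn": the turn, a rotation vector about the tool's x, y, z in degrees, a list of three. A call has 1 to 20 rows; each row shifts and turns the commanded pose from where the row before left it, along the tool's axes as they then stand; what a row does not reach is not made up. A row lasts 1/12 s, in which the tool goes at most 41.7 mm and 7.16 degrees, less where a joint would pass 70% of its speed; a pose out of reach is approached as far as the arm can. A call with a gripper value outside its range is refused whole. "hand" is the opening, from 0 (shut) to 1 (fully open), set as the call begins (left out, the last holds). The fingers move at their own pace and stop on an object; "squeeze" is the grip in N (left out, the last holds). Time passes only in rows, so rows that do not move let the fingers close. It gives the time, the measured TCP pose, the force, the opening and the grip force at its end, in the units of the state.
- arm.get_state(): the state, without advancing time (a new reading comes with each control period).
- eyes.read_camera(name): name is "scene" or "top"; returns a dict with "image" (400x640x3 uint8, red, green, blue), "camera_matrix" (3x3 intrinsics, pixels), "T" (4x4, takes a point from camera to world coordinates). Camera axes: x right, y down, z forward; pixel columns grow to the right and rows downward; lengths in m; the calibration is good to about 2 mm. A picture is of the moment at which its call begins. There is no depth.
- close_job(): hands the job in; it is judged then, once.
The state is a dict: "time_s": time; "joints": joint angles; "dq": joint speeds; "joint_torque": joint torques, N m; "position": TCP position; "ee_rot": TCP orientation; "force": force on the tool from outside, world axes, zero at the start; "torque": the same for the moment, N m; "finger_gap": finger opening in m; "grasp_force": force on a finger pad.
Only numpy, scipy, OpenCV 4.12 (cv2) and the standard library are available. Lean on these libraries where they do the work, as an engineer would, in place of code of your own. Each camera call takes 0.05 s, during which the arm holds its last target. There are 200 camera calls.

## Working session

There is one attempt and no reset: what is moved stays moved. The work goes in short steps, Python scripts to look and compute and a tool call to move; the robot and the scene stay as the last step left them, time stands still between calls to the robot, and variables do not carry over. Pictures are saved under pics/ and viewed, at most 10 in all, crops included, and the job is handed in when it is done.

Besides the shell and the picture viewer there is one more tool, called after "Emit:" in YAML: its name, and indented under it one key for each argument. step_arm: Moves the arm, as the interface text tells. Its arguments: {"type":"object","properties":{"dp":{"type":"array","items":{"type":"array","items":{"type":"number"}}},"turn":{"type":"array","items":{"type":"array","items":{"type":"number"}}},"hand":{"type":"number"},"squeeze":{"type":"number"}},"required":["dp","turn"]}

```bash
mkdir -p pics
cat > h.py <<'E'
import numpy as np, cv2
from station import arm, eyes, close_job
def shot(n):
    r=eyes.read_camera(n); return r["image"],np.array(r["camera_matrix"]),np.array(r["T"])
def ray(px,K,T,z):
    d=T[:3,:3]@np.linalg.inv(K)@np.array([px[0],px[1],1.]); o=T[:3,3]
    return o+d*(z-o[2])/d[2]
def proj(p,K,T):
    c=np.linalg.inv(T)@np.append(p,1); q=K@c[:3]; return q[:2]/q[2]
def save(n,im,s=1): cv2.imwrite("pics/"+n,cv2.resize(im[:,:,::-1],None,fx=s,fy=s,interpolation=cv2.INTER_CUBIC))
E
python3 - <<'E'
from h import *
for n in("scene","top"):
    im,K,T=shot(n); save(n+"0.png",im,1.25); np.savez(n+"0.npz",im=im,K=K,T=T); print(n,K.round(1).tolist(),T.round(3).tolist())
s=arm.get_state(); print(s["position"],s["ee_rot"],s["time_s"],s["finger_gap"])
E
```

```text
scene [[484.4, 0.0, 327.0], [0.0, 484.4, 193.1], [0.0, 0.0, 1.0]] [[-0.678, -0.418, 0.604, -0.071], [-0.735, 0.365, -0.572, 0.741], [0.018, -0.832, -0.555, 0.664], [0.0, 0.0, 0.0, 1.0]]
top [[484.1, 0.0, 332.3], [0.0, 484.1, 203.3], [0.0, 0.0, 1.0]] [[-0.006, -0.998, 0.06, 0.495], [-1.0, 0.006, 0.009, 0.135], [-0.009, -0.06, -0.998, 1.178], [0.0, 0.0, 0.0, 1.0]]
[0.16001101 0.70634993 0.23025266] [[-9.75308083e-01  2.20848443e-01 -3.29065584e-04]
 [ 2.20848654e-01  9.75306021e-01 -2.00919523e-03]
 [-1.22787993e-04 -2.03225804e-03 -9.99997927e-01]] 0.1 0.0854559134622074
```

View pics/scene0.png

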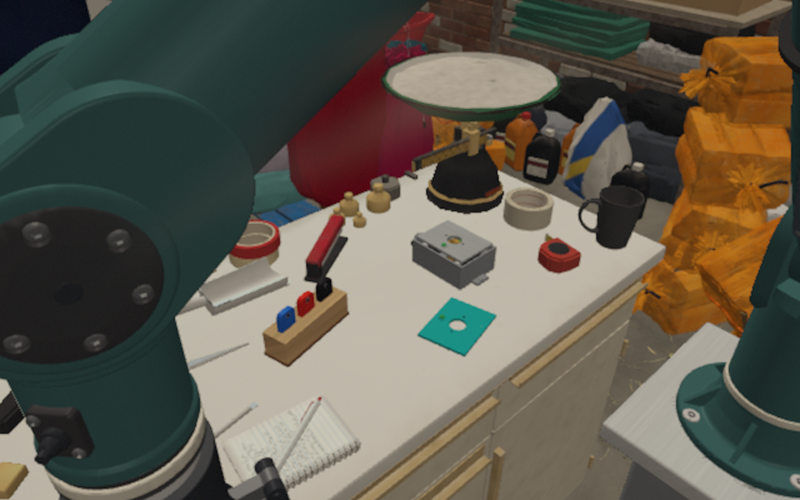

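View pics/top0.png

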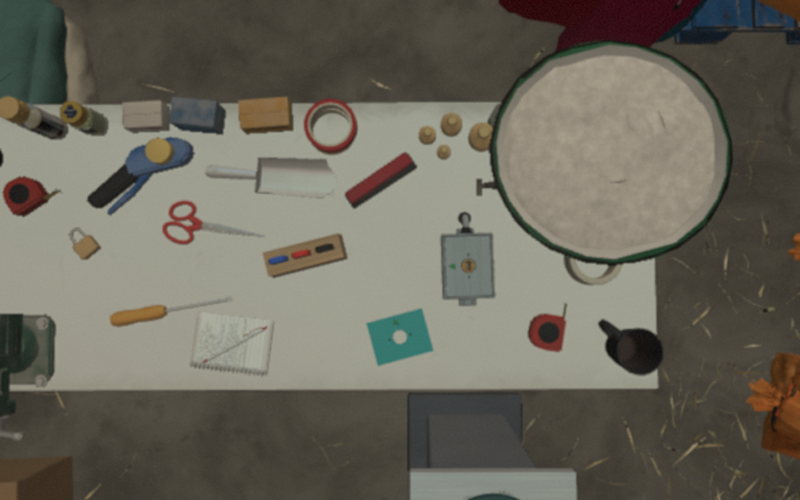

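Scene: the switch box at top-view (467,265), with its lens on the +y side and its conduit towards +x. The turquoise plate at (400,337) is the look-alike. The key block is at (305,255) with blue (278,260), red (301,254) and black (324,248) keys. The red one in the middle is the match; I'll confirm in a crop while measuring.

```bash
cat > m.py <<'E'
from h import *
d=np.load("top0.npz"); im,K,T=d["im"],d["K"],d["T"]
s=np.load("scene0.npz"); im2,K2,T2=s["im"],s["K"],s["T"]
def comps(im,m,roi,amin=8):
    x0,y0,x1,y1=roi; mm=np.zeros(m.shape,np.uint8); mm[y0:y1,x0:x1]=m[y0:y1,x0:x1]
    n,l,st,c=cv2.connectedComponentsWithStats(mm)
    return [(st[i,4],c[i],cv2.minAreaRect(np.argwhere(l==i)[:,::-1].astype(np.float32))) for i in range(1,n) if st[i,4]>=amin]
def hsv(im): return cv2.cvtColor(im,cv2.COLOR_RGB2HSV).astype(int)
def masks(h):
    H,S,V=h[...,0],h[...,1],h[...,2]
    return dict(red=((H<8)|(H>172))&(S>140)&(V>90),blue=(H>105)&(H<130)&(S>120)&(V>70),black=(V<45),wood=(H>8)&(H<25)&(S>70)&(V>60))
for nm,I,KK,TT,roi in(("top",im,K,T,(205,180,282,226)),("scene",im2,K2,T2,(205,215,285,295))):
    for k,m in masks(hsv(I)).items():
        for a,c,r in comps(I,m.astype(np.uint8),roi): print(nm,k,a,c.round(1),ray(c,KK,TT,.08 if k!="wood" else .046).round(4),np.round(r[1],1),round(r[2],1))
h=hsv(im);b=((h[...,0]>10)&(h[...,0]<30)&(h[...,1]>70)).astype(np.uint8)
for a,c,r in comps(im,b,(350,185,398,240)): print("brass",a,c.round(1),ray(c,K,T,.0515).round(4))
g=((h[...,1]<60)&(h[...,2]<175)).astype(np.uint8)
for a,c,r in comps(im,g,(345,165,402,250),200): print("box",a,c.round(1),[q.round(1).tolist() if hasattr(q,'round') else np.round(q,1) for q in r], [ray(p,K,T,.05).round(4).tolist() for p in cv2.boxPoints(r)])
E
python3 m.py
python3 - <<'E'
from h import *
d=np.load("top0.npz")["im"]; a=np.kron
def up(c): return cv2.resize(c,(400,400),interpolation=cv2.INTER_CUBIC)
save("crop1.png",np.hstack([up(d[170:250,205:285]),up(d[165:250,332:417])]))
E
```

```text
top red 64 [240.1 202.5] [0.5649 0.3547 0.08  ] [ 5.1 13.6] 74.1
top blue 44 [221.8 207.4] [0.5541 0.3963 0.08  ] [ 3.4 12.4] 76.0
top black 38 [259.1 198.2] [0.5746 0.3115 0.08  ] [ 2.9 12.4] 76.0
top wood 1057 [244.8 204. ] [0.5634 0.3504 0.046 ] [20.5 63.9] 75.6
scene red 196 [243.8 242.5] [0.5453 0.3698 0.08  ] [13. 19.] 0.0
scene blue 207 [228.1 254.7] [0.5352 0.4109 0.08  ] [20. 13.] 90.0
scene black 316 [255.6 225.6] [0.5731 0.3228 0.08  ] [26.2 19.7] 82.9
scene wood 1888 [244.4 262.3] [0.5318 0.3807 0.046 ] [33.8 80.4] 48.8
brass 78 [374.  212.4] [0.5417 0.0482 0.0515]
box 4747 [373.  206.9] [array([373., 207.]), array([84., 56.]), np.float64(90.0)] [[0.6534, 0.1149, 0.05], [0.6525, -0.0162, 0.05], [0.4566, -0.0135, 0.05], [0.4572, 0.1163, 0.05]]
```

View pics/crop1.png

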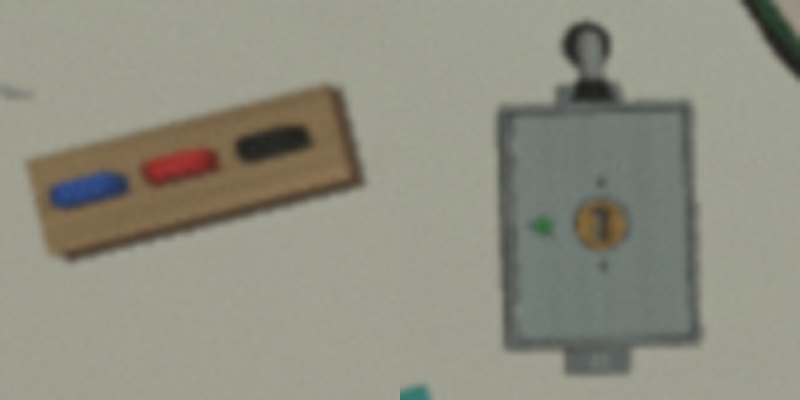

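The crop confirms the red key is the middle one of the three; the box yaw is about +0.03 rad and the keyhole is near (0.542, 0.048). First move: carry the shut gripper over to the cover's near end.

Emit:
step_arm:
  dp:
    - [-1.2,-1.4,0]
    - [-2.4,-2.8,0]
    - [-2.4,-2.8,0]
    - [-2.4,-2.8,0]
    - [-2.4,-2.8,0]
    - [-2.4,-2.8,0]
    - [-2.4,-2.8,0]
    - [-2.4,-2.8,0]
    - [-2.4,-2.8,0]
    - [-2.4,-2.8,0]
    - [-2.4,-2.8,0]
    - [-2.4,-2.8,0]
    - [-2.4,-2.8,0]
    - [-2.4,-2.8,0]
    - [-2.4,-2.8,0]
    - [-2.4,-2.8,0]
    - [-2.4,-2.8,0]
    - [-2.4,-2.8,0]
    - [-2.4,-2.8,0]
    - [-1.2,-1.4,0]
  turn:
    - [0,0,0]
    - [0,0,0]
    - [0,0,0]
    - [0,0,0]
    - [0,0,0]
    - [0,0,0]
    - [0,0,0]
    - [0,0,0]
    - [0,0,0]
    - [0,0,0]
    - [0,0,0]
    - [0,0,0]
    - [0,0,0]
    - [0,0,0]
    - [0,0,0]
    - [0,0,0]
    - [0,0,0]
    - [0,0,0]
    - [0,0,0]
    - [0,0,0]
  hand: 0
  squeeze: 60

```text
time_s: 1.77
position: [0.489, 0.0825, 0.2314]
ee_rot: [[-0.974, 0.227, 0.001], [0.227, 0.974, -0.002], [-0.002, -0.002, -1.0]]
force: [-0.1, 0.0, 1.0]
finger_gap: 0.0002
grasp_force: 0.0
```

```bash
cat > st.py <<'E'
from h import *
import sys
s=arm.get_state(); R=np.array(s["ee_rot"]);p=np.array(s["position"])
print("t",round(s["time_s"],2),"p",p.round(4),"yaw(tooly from +y)",np.degrees(np.arctan2(-R[0,1],R[1,1])).round(2),"z",R[:,2].round(3),"q",np.round(s["joints"],2),"F",np.round(s["force"],1),"M",np.round(s["torque"],2),"gap",round(s["finger_gap"],4),"g",s["grasp_force"])
for a in sys.argv[1:]:
    t=np.array([float(v) for v in a.split(",")]); print(a,"tool cm",(R.T@(t-p)*100).round(2))
E
python3 st.py .5017,.047,.08 .5817,.0494,.08 .5644,.3539,.11
python3 - <<'E'
from h import *
d=np.load("top0.npz");s=np.load("scene0.npz")
print("block ctr",ray((243.0,203.7),d["K"],d["T"],.046).round(4))
for c in((243.8,242.5),): 
  for z in(.06,.065): print(z,ray(c,s["K"],s["T"],z).round(4), ray((240.1,202.5),d["K"],d["T"],z).round(4))
i=s["im"];h=cv2.cvtColor(i,cv2.COLOR_RGB2HSV).astype(int)
m=((h[...,0]>10)&(h[...,0]<30)&(h[...,1]>70)); r=np.zeros(m.shape,bool); r[182:202,350:378]=1; q=np.argwhere(m&r)
print(len(q),q.mean(0)[::-1],q.min(0),q.max(0),ray(q.mean(0)[::-1],s["K"],s["T"],.0515).round(4))
E
```

```text
t 1.77 p [0.489  0.0825 0.2314] yaw(tooly from +y) -13.09 z [ 0.001 -0.002 -1.   ] q [-0.41  0.31  0.19  2.12 -0.08  0.72  1.17] F [-0.1  0.   1. ] M [-0.03 -0.07 -0.02] gap 0.0002 g 0.0
.5017,.047,.08 tool cm [-2.02 -3.15 15.15]
.5817,.0494,.08 tool cm [-9.75 -1.1  15.16]
.5644,.3539,.11 tool cm [-1.18 28.16 12.1 ]
block ctr [0.5642 0.3547 0.046 ]
0.06 [0.5663 0.3571 0.06  ] [0.5662 0.3587 0.06  ]
0.065 [0.5611 0.3602 0.065 ] [0.5659 0.3577 0.065 ]
32 [363.0625  192.53125] [190 359] [194 367] [0.5436 0.0458 0.0515]
```

Emit:
step_arm:
  dp:
    - [-0.5,-0.8,1]
    - [-0.5,-0.8,2]
    - [-0.5,-0.8,2]
    - [-0.5,-0.8,2]
    - [0,0,2]
    - [0,0,2]
    - [0,0,2]
    - [0,0,1]
    - [0,0,0.8]
    - [0,0,0]
  turn:
    - [0,0,0]
    - [0,0,0]
    - [0,0,0]
    - [0,0,0]
    - [0,0,-3]
    - [0,0,-4]
    - [0,0,-4]
    - [0,0,-3]
    - [0,0,-1]
    - [0,0,0]

```text
time_s: 2.6
position: [0.4988, 0.0517, 0.0818]
ee_rot: [[-0.999, -0.039, -0.003], [-0.039, 0.999, -0.0], [0.003, -0.0, -1.0]]
force: [0.1, 0.5, 0.2]
finger_gap: 0.0001
grasp_force: 0.0
```

```bash
python3 st.py .502,.046,.058
python3 - <<'E'
from h import *
im,K,T=shot("top"); im2,K2,T2=shot("scene")
save("near.png",np.hstack([cv2.resize(im[165:250,332:417],(400,400),interpolation=2),cv2.resize(im2[150:250,310:410],(400,400),interpolation=2)]))
E
```

```text
t 2.6 p [0.4988 0.0517 0.0818] yaw(tooly from +y) 2.21 z [-0.003 -0.    -1.   ] q [-0.23  0.56  0.05  2.21 -0.08  0.37  1.49] F [0.1 0.5 0.2] M [ 0.05 -0.04 -0.02] gap 0.0001 g 0.0
.502,.046,.058 tool cm [-0.31 -0.58  2.38]
```

View pics/near.png

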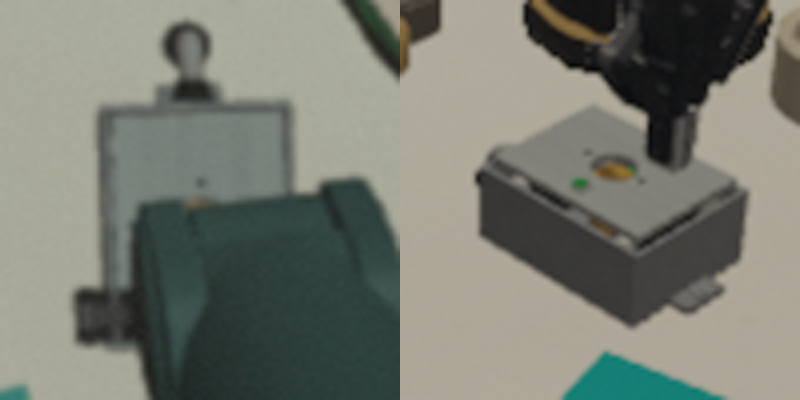

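The scene crop shows the shut fingers above the near end, with the plate still up on its legs. I'll nudge across and press.

Emit:
step_arm:
  dp:
    - [-0.3,-0.5,0.8]
    - [0,0,0.8]
    - [0,0,0.4]
    - [0,0,0.2]
    - [0,0,0.2]
    - [0,0,0.2]
    - [0,0,0.2]
    - [0,0,0.2]
    - [0,0,0.2]
    - [0,0,0.1]
    - [0,0,0]
  turn:
    - [0,0,0]
    - [0,0,0]
    - [0,0,0]
    - [0,0,0]
    - [0,0,0]
    - [0,0,0]
    - [0,0,0]
    - [0,0,0]
    - [0,0,0]
    - [0,0,0]
    - [0,0,0]

```text
time_s: 3.62
position: [0.5023, 0.047, 0.0509]
ee_rot: [[-0.999, -0.039, -0.001], [-0.039, 0.999, 0.0], [0.001, 0.0, -1.0]]
force: [-2.4, 1.0, 7.4]
finger_gap: -0.0001
grasp_force: 3.6
```

Emit:
step_arm:
  dp:
    - [0,0,0.1]
    - [0,0,0.1]
    - [0,0,0.05]
    - [0,0,0]
  turn:
    - [0,0,0]
    - [0,0,0]
    - [0,0,0]
    - [0,0,0]

```text
time_s: 3.95
position: [0.5023, 0.047, 0.0504]
ee_rot: [[-0.999, -0.039, -0.001], [-0.039, 0.999, 0.0], [0.001, 0.0, -1.0]]
force: [-5.6, -0.7, 27.5]
finger_gap: -0.0001
grasp_force: 13.8
```

Near end bottomed out (force up to 27 N). Now the far end.

Emit:
step_arm:
  dp:
    - [0,0,-1]
    - [0,0,-1.5]
    - [-2,0,0]
    - [-2,0,0]
    - [-2,0,0]
    - [-2,0,0]
    - [0,0.1,0.6]
    - [0,0,0.6]
    - [0,0,0.3]
    - [0,0,0.2]
    - [0,0,0.2]
    - [0,0,0.2]
    - [0,0,0.2]
    - [0,0,0.2]
    - [0,0,0.1]
    - [0,0,0]
  turn:
    - [0,0,0]
    - [0,0,0]
    - [0,0,0]
    - [0,0,0]
    - [0,0,0]
    - [0,0,0]
    - [0,0,0]
    - [0,0,0]
    - [0,0,0]
    - [0,0,0]
    - [0,0,0]
    - [0,0,0]
    - [0,0,0]
    - [0,0,0]
    - [0,0,0]
    - [0,0,0]

```text
time_s: 5.28
position: [0.5831, 0.0513, 0.0499]
ee_rot: [[-0.999, -0.039, 0.002], [-0.039, 0.999, 0.001], [-0.002, 0.001, -1.0]]
force: [-3.3, -0.3, 25.3]
finger_gap: 0.0005
grasp_force: 12.2
```

Both ends are home. Now lift away from the pan towards the key block, turning the gripper across the red key.

Emit:
step_arm:
  dp:
    - [0,0,-1]
    - [0,0,-2]
    - [0,2,-2]
    - [0,3,-2]
    - [0,3,-1]
    - [0,3,-1]
    - [0,3,0]
    - [0,3,0]
    - [0,3,0]
    - [0,3,0]
    - [0,3,0]
    - [0,2.5,0]
    - [0.6,1.4,0]
  turn:
    - [0,0,0]
    - [0,0,0]
    - [0,0,0]
    - [0,0,0]
    - [0,0,0]
    - [0,0,0]
    - [0,0,0]
    - [0,0,0]
    - [0,0,0]
    - [0,0,0]
    - [0,0,0]
    - [0,0,0]
    - [0,0,0]
  hand: 0.55

```text
time_s: 6.37
position: [0.5638, 0.3534, 0.1362]
ee_rot: [[-0.999, -0.043, -0.001], [-0.043, 0.999, 0.002], [0.001, 0.002, -1.0]]
force: [1.0, 0.9, 0.4]
finger_gap: 0.0471
grasp_force: 0.0
```

Emit:
step_arm:
  dp:
    - [0,0,0]
    - [0,0,0]
    - [0,0,0]
    - [0,0,0]
    - [0,0,0]
    - [0,0,0]
    - [0,0,0]
    - [0,0,0]
    - [0,0,0]
    - [0,0,0]
    - [0,0,0]
    - [0,0,0]
    - [0,0,0]
    - [0,0,0]
  turn:
    - [0,0,4]
    - [0,0,6]
    - [0,0,6]
    - [0,0,6]
    - [0,0,6]
    - [0,0,6]
    - [0,0,6]
    - [0,0,6]
    - [0,0,6]
    - [0,0,6]
    - [0,0,6]
    - [0,0,6]
    - [0,0,6]
    - [0,0,2]

```text
time_s: 7.53
position: [0.5635, 0.348, 0.136]
ee_rot: [[-0.241, 0.971, -0.003], [0.971, 0.241, -0.002], [-0.001, -0.003, -1.0]]
force: [1.0, -0.4, -0.5]
finger_gap: 0.0471
grasp_force: 0.0
```

```bash
python3 st.py .5650,.355,.051
python3 - <<'E'
from h import *
im,K,T=shot("top"); im2,K2,T2=shot("scene")
save("k1.png",np.hstack([cv2.resize(im2[195:295,195:295],(400,400),interpolation=2),cv2.resize(im2[150:250,310:410],(400,400),interpolation=2)]))
E
```

```text
t 7.53 p [0.5635 0.348  0.136 ] yaw(tooly from +y) -76.07 z [-0.003 -0.002 -1.   ] q [-0.94  0.68  0.49  1.84 -0.45  0.74  0.03] F [ 1.  -0.4 -0.5] M [0.05 0.03 0.  ] gap 0.0471 g 0.0
.5650,.355,.051 tool cm [0.66 0.34 8.5 ]
```

View pics/k1.png

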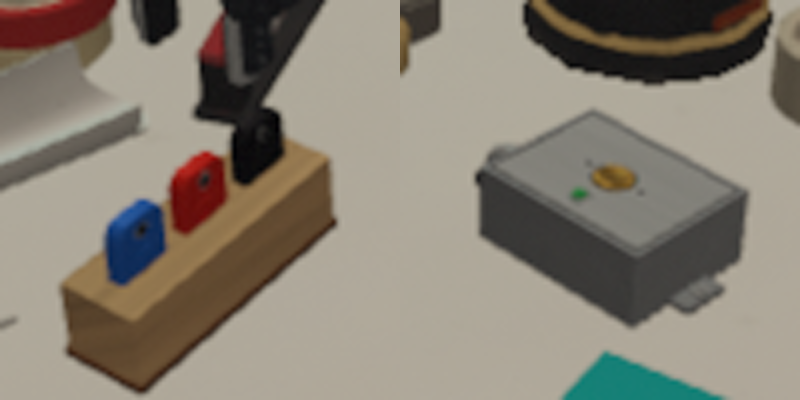

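The cover is flush and level; the three keys stand untouched. Now down onto the red key; measure the brass face again meanwhile.

Emit:
step_arm:
  dp:
    - [0.7,0.3,0]
    - [0,0,1]
    - [0,0,1.5]
    - [0,0,1.5]
    - [0,0,1.5]
    - [0,0,1.5]
    - [0,0,1]
    - [0,0,0.5]
    - [0,0,0]
  turn:
    - [0,0,0]
    - [0,0,0]
    - [0,0,0]
    - [0,0,0]
    - [0,0,0]
    - [0,0,0]
    - [0,0,0]
    - [0,0,0]
    - [0,0,0]

```text
time_s: 8.38
position: [0.5656, 0.3565, 0.05]
ee_rot: [[-0.246, 0.969, -0.002], [0.969, 0.246, -0.002], [-0.001, -0.003, -1.0]]
force: [-0.8, 0.4, -0.4]
finger_gap: 0.0472
grasp_force: 0.0
```

```bash
python3 st.py .5650,.355,.051
python3 - <<'E'
from h import *
im,K,T=shot("top"); im2,K2,T2=shot("scene")
for n,i,k,t,(x0,y0,x1,y1) in(("top",im,K,T,(360,198,388,226)),("scene",im2,K2,T2,(352,182,376,205))):
    h=cv2.cvtColor(i,cv2.COLOR_RGB2HSV).astype(int)
    m=((h[...,0]>8)&(h[...,0]<32)&(h[...,1]>70)); r=np.zeros(m.shape,bool); r[y0:y1,x0:x1]=1
    q=np.argwhere(m&r)[:,::-1]; hu=cv2.convexHull(q.astype(np.int32)); M=cv2.moments(hu); c=(M["m10"]/M["m00"],M["m01"]/M["m00"])
    print(n,len(q),q.mean(0),c,q.min(0),q.max(0),ray(c,k,t,.0515).round(4))
    b=cv2.inRange(cv2.cvtColor(i,cv2.COLOR_RGB2HSV),(40,80,40),(80,255,255))
    r2=np.zeros(m.shape,bool); r2[y0-5:y1+15,x0-15:x1]=1; q=np.argwhere((b>0)&r2)[:,::-1]
    if len(q): print(" lens",len(q),q.mean(0),ray(q.mean(0),k,t,.053).round(4))
save("k2.png",np.hstack([cv2.resize(im2[195:295,195:295],(400,400),interpolation=2),cv2.resize(im[165:250,205:290],(400,400),interpolation=2)]))
E
```

```text
t 8.38 p [0.5656 0.3565 0.05  ] yaw(tooly from +y) -75.77 z [-0.002 -0.002 -1.   ] q [-0.9   0.79  0.41  1.85 -0.52  0.61  0.08] F [-0.8  0.4 -0.4] M [-0.08  0.01 -0.02] gap 0.0472 g 0.0
.5650,.355,.051 tool cm [-0.13 -0.09 -0.1 ]
top 78 [373.92307692 212.46153846] (373.90972222222223, 212.38425925925924) [369 208] [379 217] [0.5418 0.0485 0.0515]
 lens 7 [362.         212.71428571] [0.5411 0.0762 0.053 ]
scene 59 [363.         193.89830508] (363.0, 193.9455782312925) [358 191] [368 197] [0.5397 0.0501 0.0515]
 lens 7 [354.42857143 197.85714286] [0.5399 0.0778 0.053 ]
```

View pics/k2.png

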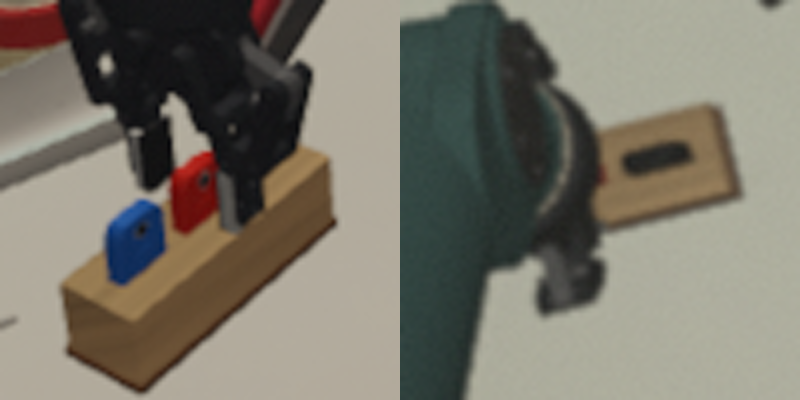

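Scene view shows the fingers straddling the red head, clear of blue and black. Close.

Emit:
step_arm:
  dp:
    - [-0.1,0,0]
    - [0,0,0]
    - [0,0,0]
    - [0,0,0]
    - [0,0,0]
    - [0,0,0]
    - [0,0,0]
    - [0,0,0]
  turn:
    - [0,0,0]
    - [0,0,0]
    - [0,0,0]
    - [0,0,0]
    - [0,0,0]
    - [0,0,0]
    - [0,0,0]
    - [0,0,0]
  hand: 0
  squeeze: 60

```text
time_s: 9.15
position: [0.5667, 0.3562, 0.0527]
ee_rot: [[-0.246, 0.969, -0.0], [0.969, 0.246, 0.0], [0.0, 0.0, -1.0]]
force: [-1.4, -0.6, 5.7]
finger_gap: 0.0088
grasp_force: 59.0
```

Emit:
step_arm:
  dp:
    - [0,0,-0.3]
    - [0,0,-0.5]
    - [0,0,-0.8]
    - [0,0,-1]
    - [0,0,-1]
    - [0,0,-1]
    - [0,0,-1]
    - [0,0,-1]
    - [0,0,-1]
    - [0,0,-0.5]
    - [0,0,0]
  turn:
    - [0,0,0]
    - [0,0,0]
    - [0,0,0]
    - [0,0,0]
    - [0,0,0]
    - [0,0,0]
    - [0,0,0]
    - [0,0,0]
    - [0,0,0]
    - [0,0,0]
    - [0,0,0]

```text
time_s: 10.07
position: [0.5677, 0.3566, 0.1346]
ee_rot: [[-0.246, 0.969, 0.003], [0.969, 0.246, 0.002], [0.001, 0.003, -1.0]]
force: [-0.0, -0.4, -0.5]
finger_gap: 0.0092
grasp_force: 58.4
```

```bash
python3 st.py .5408,.0493,.13
python3 - <<'E'
from h import *
im,K,T=shot("top"); im2,K2,T2=shot("scene"); s=arm.get_state()
print(proj(np.array(s["position"]),K2,T2),proj(np.array(s["position"])-[0,0,.04],K2,T2))
save("k3.png",im2[150:300,180:300],4)
E
```

```text
t 10.07 p [0.5677 0.3566 0.1346] yaw(tooly from +y) -75.76 z [ 0.003  0.002 -1.   ] q [-0.95  0.68  0.49  1.82 -0.45  0.74  0.03] F [-0.  -0.4 -0.5] M [ 0.05 -0.01  0.04] gap 0.0092 g 58.37625861167908
.5408,.0493,.13 tool cm [-29.12 -10.16   0.41]
[241.07903593 211.82993707] [242.76476404 228.85811251]
```

View pics/k3.png

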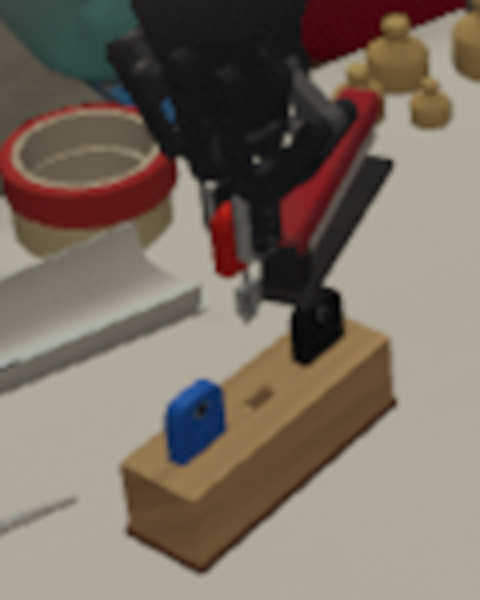

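The red key is out and hanging straight, its tip about 41 mm below the TCP, near px (242,229) in the scene image. Blue and black are still standing. Raise, turn back and carry it over the lock.

Emit:
step_arm:
  dp:
    - [0,0,-1.5]
    - [0,0,-1.5]
    - [0,0,0]
    - [0,0,0]
    - [0,0,0]
    - [0,0,0]
    - [0,0,0]
    - [0,0,0]
    - [0,0,0]
    - [0,0,0]
    - [0,0,0]
    - [0,0,0]
    - [0,0,0]
    - [0,0,0]
    - [0,0,0]
    - [0,0,0]
    - [0,0,0]
  turn:
    - [0,0,0]
    - [0,0,-3]
    - [0,0,-6]
    - [0,0,-6]
    - [0,0,-6]
    - [0,0,-6]
    - [0,0,-6]
    - [0,0,-6]
    - [0,0,-6]
    - [0,0,-6]
    - [0,0,-6]
    - [0,0,-6]
    - [0,0,-6]
    - [0,0,-6]
    - [0,0,-5]
    - [0,0,-3.5]
    - [0,0,0]

```text
time_s: 11.58
position: [0.5663, 0.3556, 0.1619]
ee_rot: [[-0.991, -0.135, -0.002], [-0.135, 0.991, -0.001], [0.002, -0.0, -1.0]]
force: [-0.0, 0.0, -0.1]
finger_gap: 0.009
grasp_force: 58.4
```

Emit:
step_arm:
  dp:
    - [0.2,-1.5,0]
    - [0.3,-2.5,0]
    - [0.3,-2.5,0]
    - [0.3,-2.5,0]
    - [0.3,-2.5,0]
    - [0.3,-2.5,0]
    - [0.3,-2.5,0]
    - [0.3,-2.5,0]
    - [0.3,-2.5,0]
    - [0.3,-2.5,0]
    - [0.3,-2.5,0]
    - [0.2,-2.5,0]
    - [0.1,-1.5,0]
    - [0,0,0]
  turn:
    - [0,0,0]
    - [0,0,0]
    - [0,0,0]
    - [0,0,0]
    - [0,0,0]
    - [0,0,0]
    - [0,0,0]
    - [0,0,0]
    - [0,0,0]
    - [0,0,0]
    - [0,0,0]
    - [0,0,0]
    - [0,0,0]
    - [0,0,0]

```text
time_s: 12.75
position: [0.5723, 0.0425, 0.1627]
ee_rot: [[-0.992, -0.125, -0.001], [-0.125, 0.992, -0.004], [0.001, -0.004, -1.0]]
force: [-0.1, -0.5, -0.2]
finger_gap: 0.009
grasp_force: 58.5
```

```bash
python3 st.py .5408,.0493,.105
```

```text
t 12.75 p [0.5723 0.0425 0.1627] yaw(tooly from +y) 7.19 z [-0.001 -0.004 -1.   ] q [-0.22  0.49  0.09  2.01 -0.07  0.64  1.61] F [-0.1 -0.5 -0.2] M [ 0.02 -0.03  0.05] gap 0.009 g 58.47046494483948
.5408,.0493,.105 tool cm [3.03 1.09 5.77]
```

Emit:
step_arm:
  dp:
    - [1,0.4,0]
    - [1,0.4,0]
    - [1,0.3,0.5]
    - [0,0,1]
    - [0,0,1]
    - [0,0,1]
    - [0,0,1]
    - [0,0,0.8]
    - [0,0,0]
    - [0,0,0]
  turn:
    - [0,0,0]
    - [0,0,0]
    - [0,0,0]
    - [0,0,2]
    - [0,0,2]
    - [0,0,1.5]
    - [0,0,0]
    - [0,0,0]
    - [0,0,0]
    - [0,0,0]

```text
time_s: 13.58
position: [0.5417, 0.056, 0.1089]
ee_rot: [[-0.999, -0.039, -0.001], [-0.039, 0.999, -0.0], [0.001, -0.0, -1.0]]
force: [1.1, 1.2, 0.1]
finger_gap: 0.009
grasp_force: 58.5
```

```bash
python3 st.py .5408,.0493,.105
python3 - <<'E'
from h import *
im2,K2,T2=shot("scene"); p=np.array(arm.get_state()["position"])
for dz in(0,-.0067,-.025,-.0407): print(dz,proj(p+[0,0,dz],K2,T2).round(1))
for dz in(-.0407,): print("x+5mm",proj(p+[.005,0,dz],K2,T2).round(1),"y+5mm",proj(p+[0,.005,dz],K2,T2).round(1))
save("l1.png",im2[140:220,315:415],8)
E
```

```text
t 13.58 p [0.5417 0.056  0.1089] yaw(tooly from +y) 2.23 z [-0.001 -0.    -1.   ] q [-0.26  0.55  0.1   2.11 -0.11  0.49  1.53] F [1.1 1.2 0.1] M [0.02 0.01 0.01] gap 0.009 g 58.464075922966
.5408,.0493,.105 tool cm [ 0.11 -0.66  0.39]
0 [362.  172.6]
-0.0067 [361.8 175.2]
-0.025 [361.3 182.2]
-0.0407 [360.9 188.1]
x+5mm [359.3 187.2] y+5mm [359.4 188.9]
```

View pics/l1.png

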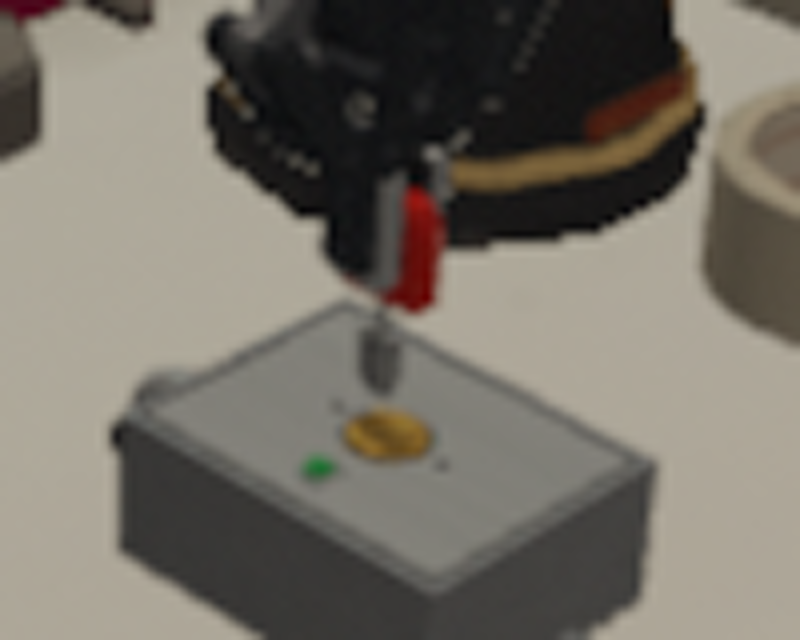

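Tip at scene px (362.3,188.7), keyhole centre at (363.0,193.9). The key sits about 3.7 mm along tool +x in the grip. Correct for that and lower the tip into the mouth.

Emit:
step_arm:
  dp:
    - [-0.1,-0.3,0]
    - [-0.1,-0.3,0]
    - [0,0,0.5]
    - [0,0,0.5]
    - [0,0,0.3]
    - [0,0,0.3]
    - [0,0,0.2]
    - [0,0,0.2]
    - [0,0,0]
  turn:
    - [0,0,0]
    - [0,0,0]
    - [0,0,-0.5]
    - [0,0,0]
    - [0,0,0]
    - [0,0,0]
    - [0,0,0]
    - [0,0,0]
    - [0,0,0]

```text
time_s: 14.38
position: [0.5438, 0.0503, 0.0893]
ee_rot: [[-0.999, -0.048, -0.001], [-0.048, 0.999, -0.0], [0.001, -0.0, -1.0]]
force: [-1.2, 0.1, -0.8]
finger_gap: 0.0089
grasp_force: 58.5
```

```bash
python3 st.py .5439,.0499,.0582
```

```text
t 14.38 p [0.5438 0.0503 0.0893] yaw(tooly from +y) 2.75 z [-0.001 -0.    -1.   ] q [-0.24  0.58  0.08  2.11 -0.11  0.45  1.55] F [-1.2  0.1 -0.8] M [-0.05  0.01 -0.02] gap 0.0089 g 58.463507294654846
.5439,.0499,.0582 tool cm [-0.01 -0.04  3.11]
```

Emit:
step_arm:
  dp:
    - [0,0,0.1]
    - [0,0,0.15]
    - [0,0,0.15]
    - [0,0,0.15]
    - [0,0,0.15]
    - [0,0,0.15]
    - [0,0,0.1]
    - [0,0,0]
  turn:
    - [0,0,1]
    - [0,0,0]
    - [0,0,0]
    - [0,0,0]
    - [0,0,0]
    - [0,0,0]
    - [0,0,0]
    - [0,0,0]

```text
time_s: 15.05
position: [0.5441, 0.0493, 0.0801]
ee_rot: [[-1.0, -0.03, 0.0], [-0.03, 1.0, -0.001], [-0.0, -0.001, -1.0]]
force: [0.9, -3.4, 0.1]
finger_gap: 0.0092
grasp_force: 58.4
```

The key is in the slot; the side force says to ease towards -y. Continue to the pins.

Emit:
step_arm:
  dp:
    - [0,-0.1,0]
    - [0,-0.05,0.1]
    - [0,0,0.1]
    - [0,0,0.1]
    - [0,0,0.1]
    - [0,0,0]
  turn:
    - [0,0,0]
    - [0,0,0]
    - [0,0,0]
    - [0,0,0]
    - [0,0,0]
    - [0,0,0]

```text
time_s: 15.55
position: [0.544, 0.049, 0.0761]
ee_rot: [[-1.0, -0.031, -0.0], [-0.031, 1.0, 0.0], [0.0, 0.0, -1.0]]
force: [-0.0, -1.2, -0.3]
finger_gap: 0.0091
grasp_force: 58.6
```

Emit:
step_arm:
  dp:
    - [0,-0.05,0.1]
    - [0,0,0.1]
    - [0,0,0.1]
    - [0,0,0.1]
    - [0,0,0.1]
    - [0,0,0.1]
    - [0,0,0.1]
    - [0,0,0]
  turn:
    - [0,0,2.5]
    - [0,0,-5]
    - [0,0,5]
    - [0,0,-5]
    - [0,0,5]
    - [0,0,-5]
    - [0,0,5]
    - [0,0,-2.5]

```text
time_s: 16.22
position: [0.5444, 0.0474, 0.0693]
ee_rot: [[-1.0, -0.028, 0.001], [-0.028, 1.0, -0.001], [-0.0, -0.001, -1.0]]
force: [1.1, -1.7, -1.4]
finger_gap: 0.0089
grasp_force: 58.6
```

Emit:
step_arm:
  dp:
    - [0,0,0.1]
    - [0,0,0.1]
    - [0,0,0.1]
    - [0,0,0.1]
    - [0,0,0.1]
    - [0,0,0.1]
    - [0,0,0.1]
    - [0,0,0.1]
    - [0,0,0]
  turn:
    - [0,0,2.5]
    - [0,0,-5]
    - [0,0,5]
    - [0,0,-5]
    - [0,0,5]
    - [0,0,-5]
    - [0,0,5]
    - [0,0,-5]
    - [0,0,2.5]

```text
time_s: 16.97
position: [0.5447, 0.0483, 0.0616]
ee_rot: [[-0.999, -0.032, 0.001], [-0.032, 0.999, 0.0], [-0.001, 0.0, -1.0]]
force: [1.1, -1.8, -0.0]
finger_gap: 0.0089
grasp_force: 58.7
```

Emit:
step_arm:
  dp:
    - [0,0,0.1]
    - [0,0,0.1]
    - [0,0,0.1]
    - [0,0,0.1]
    - [0,0,0]
  turn:
    - [0,0,2.5]
    - [0,0,-5]
    - [0,0,5]
    - [0,0,-2.5]
    - [0,0,0]

```text
time_s: 17.38
position: [0.5448, 0.0485, 0.0579]
ee_rot: [[-1.0, -0.031, 0.001], [-0.031, 1.0, 0.0], [-0.001, 0.0, -1.0]]
force: [-0.1, -0.9, 5.6]
finger_gap: 0.0093
grasp_force: 59.6
```

```bash
python3 st.py
python3 - <<'E'
from h import *
im2,K2,T2=shot("scene"); save("l2.png",im2[140:220,315:415],8)
E
```

```text
t 17.38 p [0.5448 0.0485 0.0579] yaw(tooly from +y) 1.78 z [ 0.001  0.    -1.   ] q [-0.23  0.64  0.08  2.12 -0.12  0.38  1.55] F [-0.1 -0.9  5.6] M [-0.2   0.08 -0.05] gap 0.0093 g 59.61715221405029
```

View pics/l2.png

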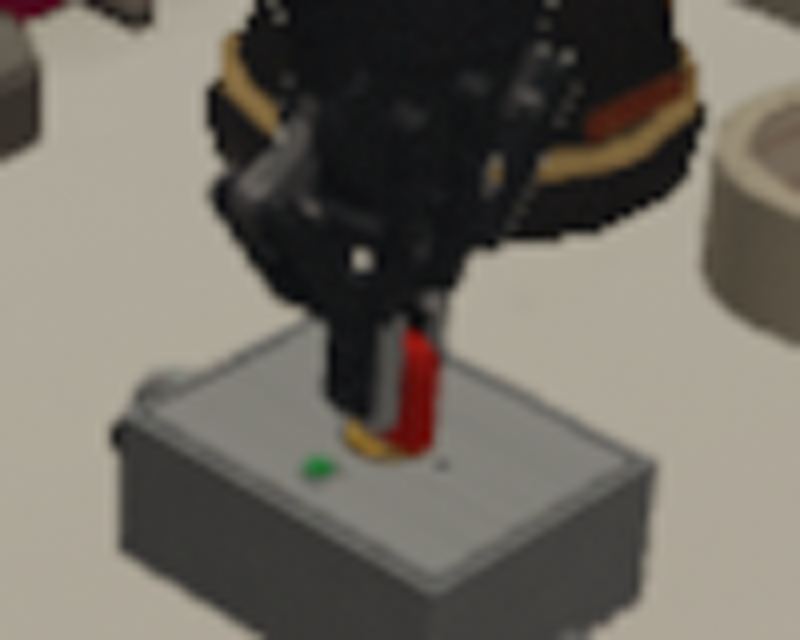

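The head's shoulder appears to sit on the brass face (crop 390,455). A slight extra push to confirm.

Emit:
step_arm:
  dp:
    - [0,0,0.05]
    - [0,0,0.05]
    - [0,0,0]
    - [0,0,0]
  turn:
    - [0,0,1.5]
    - [0,0,-1.5]
    - [0,0,0]
    - [0,0,0]
  squeeze: 80

```text
time_s: 17.77
position: [0.545, 0.0485, 0.0579]
ee_rot: [[-1.0, -0.03, 0.002], [-0.03, 1.0, 0.001], [-0.002, 0.001, -1.0]]
force: [-1.5, -1.5, 13.2]
finger_gap: 0.0086
grasp_force: 80.9
```

Fully home (force rises with no travel). Now turn clockwise about the key's axis, which lies 3.9 mm along tool +x from the TCP.

Emit:
step_arm:
  dp:
    - [0,0,-0.04]
    - [0.002,-0.04,0]
    - [0.002,-0.04,0]
    - [0.002,-0.04,0]
    - [0.002,-0.04,0]
    - [0.002,-0.04,0]
    - [0.002,-0.04,0]
    - [0.002,-0.04,0]
    - [0,0,0]
  turn:
    - [0,0,0]
    - [0,0,6]
    - [0,0,6]
    - [0,0,6]
    - [0,0,6]
    - [0,0,6]
    - [0,0,6]
    - [0,0,6]
    - [0,0,0]

```text
time_s: 18.52
position: [0.5444, 0.0464, 0.058]
ee_rot: [[-0.761, 0.649, 0.002], [0.649, 0.761, 0.001], [-0.001, 0.002, -1.0]]
force: [-0.8, 0.2, 10.8]
finger_gap: 0.0087
grasp_force: 80.4
```

```bash
python3 st.py
```

```text
t 18.52 p [0.5444 0.0464 0.058 ] yaw(tooly from +y) -40.44 z [ 0.002  0.001 -1.   ] q [-0.35  0.65  0.25  2.13 -0.4   0.4   1.09] F [-0.8  0.2 10.8] M [0.01 0.22 0.01] gap 0.0087 g 80.37031173706055
```

Emit:
step_arm:
  dp:
    - [0.002,-0.04,0]
    - [0.002,-0.04,0]
    - [0.002,-0.04,0]
    - [0.002,-0.04,0]
    - [0.002,-0.04,0]
    - [0.002,-0.04,0]
    - [0.002,-0.04,0]
    - [0.001,-0.03,0]
    - [0,0,0]
    - [0,0,0]
  turn:
    - [0,0,6]
    - [0,0,6]
    - [0,0,6]
    - [0,0,6]
    - [0,0,6]
    - [0,0,6]
    - [0,0,6]
    - [0,0,5]
    - [0,0,0]
    - [0,0,0]

```text
time_s: 19.35
position: [0.5428, 0.0452, 0.058]
ee_rot: [[-0.049, 0.999, 0.004], [0.999, 0.048, 0.001], [0.001, 0.004, -1.0]]
force: [0.5, 0.1, 8.5]
finger_gap: 0.0088
grasp_force: 80.2
```

```bash
python3 st.py
python3 - <<'E'
from h import *
im2,K2,T2=shot("scene"); save("l3.png",im2[140:220,315:415],8)
E
```

```text
t 19.35 p [0.5428 0.0452 0.058 ] yaw(tooly from +y) -87.22 z [ 0.004  0.001 -1.   ] q [-0.49  0.69  0.46  2.14 -0.69  0.45  0.56] F [0.5 0.1 8.5] M [ 0.08 -0.17  0.04] gap 0.0088 g 80.22672057151794
```

View pics/l3.png

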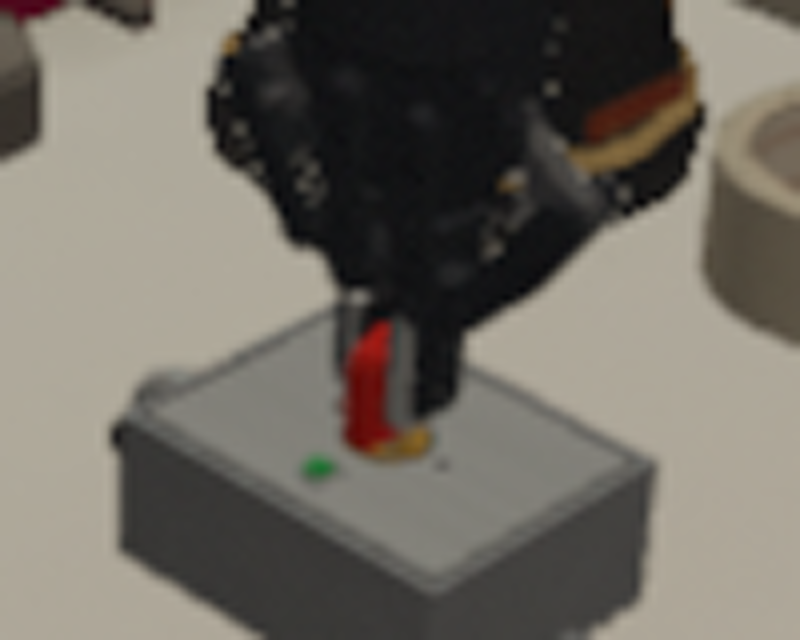

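The red head is turned a quarter and still gripped, with the shoulder on the face. Add a degree or two onto the stop, then hand in.

Emit:
step_arm:
  dp:
    - [0,-0.01,0]
    - [0,0,0]
    - [0,0,0]
    - [0,0,0]
  turn:
    - [0,0,2]
    - [0,0,0]
    - [0,0,0]
    - [0,0,0]

```text
time_s: 19.73
position: [0.5427, 0.0451, 0.058]
ee_rot: [[-0.014, 1.0, 0.004], [1.0, 0.014, 0.001], [0.001, 0.004, -1.0]]
force: [0.3, 0.1, 8.5]
finger_gap: 0.0086
grasp_force: 80.2
```

```bash
python3 st.py; python3 -c "
from h import *
print(close_job())"
```

```text
t 19.73 p [0.5427 0.0451 0.058 ] yaw(tooly from +y) -89.19 z [ 0.004  0.001 -1.   ] q [-0.49  0.69  0.46  2.14 -0.7   0.46  0.54] F [0.3 0.1 8.5] M [ 0.15 -0.09  0.05] gap 0.0086 g 80.2198576927185
the job is handed in; nothing more can be done
None
```

I handed the job in at 19.7 s with the cover pressed home, the red key fully in the lock, and the gripper turned about 91° clockwise and still gripping at 80 N; the hand-in returned no verdict, and I judged the plug's position from the gripper's turn and the last picture.

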